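Raise the reading stand to its third step and put the red book on it

ROBOT

A 6-joint arm with a two-finger parallel gripper is mounted at the origin on the work surface. World frame = base frame: x ahead of the robot, y to its left, z up, the work surface at z = 0. Lengths are in m, angles in rad, forces in N, time in s.
With the tool pointing down it reaches from about 0.275 to 0.725 m from the base axis. Payload 15.9 kg.
Tool frame: the origin (TCP) lies where the fingers leave the gripper's body, on its centre line; the fingertips stand 73 mm ahead of it and the grasp point (between the pads) lies 54 mm ahead of it; x points along the fingers, z is the direction in which the jaws open and shut, and the axes are right-handed (so a half turn about x gives the same grasp; the last joint's range is limited). The gripper opens to 85 mm and grips with 20 to 120 N. Pads are 22 mm wide; open, the fingers measure 114 mm over their backs; the gripper's body (76 mm by 85 mm) begins 54 mm behind the grasp point. The pads swing forward as they close: fully open they stand 13 mm farther back than shut.
Start: joints at [1.184, 0.213, -0.034, 1.323, 0, 1.571], TCP at [0.189, 0.463, 0.304] pointing down, gripper open.
Joint ranges: [-2.98, 2.98], [-0.74, 1.72], [-1.14, 1.35], [-2.1, 2.04], [-1.57, 1.44], [-3.14, 3.14]. Speed limits (rad/s): [1.89, 1.89, 2.39, 2.57, 3.14, 3.14].

INTERFACE

Orientations are given as a rotation vector (axis times angle).
In Python, from workcell import robot gives the robot as it stands. Calls block until the motion is done:
- robot.move_pose(position, orientation): joint-space move of the TCP to a pose.
- robot.move_straight(position, rotation=None, max_speed=0.15, f_stop=None): straight line of the TCP; rotation=None keeps the orientation; max_speed is the mean speed in m/s. With f_stop (N) it stops when the force on the tool has changed by that much, and returns True; else False.
- robot.move_j(angles): joint-space move.
- robot.move_gripper(opening, newtons=None): opening from 0.0 (shut) to 1.0 (fully open); newtons is the grip in N (None keeps the last); returns when the fingers have stopped.
- robot.dwell(seconds).
- robot.ik(position, orientation): joint angles nearest the present ones, or None.
- robot.read_state(): the state.
- robot.camera(name): name is "scene" or "top"; returns a dict with "img" (480x640x3 uint8, red, green, blue), "K" (3x3 intrinsics, pixels), "rvec" (rotation vector, rad) and "tvec" (3), from world to camera coordinates, as OpenCV has them. Camera axes: x right, y down, z forward; pixel columns grow to the right and rows downward; lengths in m; the calibration is good to about 2 mm. A picture is of the moment at which its call begins. There is no depth.
A pose or a line that the arm cannot do raises robot.Unreachable and nothing moves.
- robot.hand_in(): hands the job in, once; it reports no verdict.
The state is a dict: "t": time; "joint_positions": joint angles; "dq": joint speeds; "tau": joint torques, N m; "eef_pos": TCP position; "tcp_rot": TCP orientation; "contact_force": force on the tool from outside, world axes, zero at the start; "moment": the same for the moment, N m; "opening": opening from 0.0 (shut) to 1.0 (fully open).
Only numpy, scipy, OpenCV 4.12 (cv2) and the standard library are available. Lean on these libraries where they do the work, as an engineer would, in place of code of your own. Each camera call takes 0.05 s, during which the arm holds its last target. There are 200 camera calls.

TASK

The white reading stand is set too low: lift its board (the black top rail is the handle) until the wire prop has dropped in behind the third tooth, and let it down gently so that it rests on the prop in the third of its four steps, counting from the lowest where it is now. Then take the red book out of the file sorter and stand it upright on the stand's ledge, square, about in the middle and leaning flat against the board. Do not let the board or the book drop, and leave the other books and things on the desk where they are.

Things in the scene. Friction and masses are not known exactly. Their poses are not given: they have to be found in the camera images.
- stand: the reading stand, fixed on the desk: grey base 206 mm wide (y), 267 mm long (x), a toothed rack along each side. Origin on the desk under the middle of the board's hinge line; x level along the racks from the hinge to the rear, z up. Each rack has 4 teeth 34 mm apart, 8 mm high: upright faces towards the hinge, long ramps to the rear; the outermost tooth is the first, lowest step
- stand_hinge (a point): the middle of the board's hinge line, 26 mm above the desk; the hinge axis runs along the stand's y
- board (a joint): angle of the white board above level, rad, growing as it is lifted. At rest in its steps: 0.415 (first, where it starts), 0.74, 0.954 (third), about 1.15 to 1.2 (fourth). Going up, the prop has dropped into the second step by 0.81, the third by 1.02, the fourth at about 1.20. The board (0.3 to 0.5 kg) swings freely, falls when let go and takes about 2 to 3 N to lift at the rail
- rail (a point): middle of the black rubber top rail, the board's handle: a round bar 12 mm thick, 200 mm long, level along the stand's y, 160 mm up the board from the hinge line and 3.5 mm below the board's mid-plane. Below it a hand slot 50 mm wide (along the board) and 160 mm long goes right through the board: a finger can go in behind the rail from above. The bar can turn between the fingers
- ledge (a point): middle of the board's foot, where the ledge meets the board's face. Its frame turns with the board: x up along the face towards the rail, z square out of the face, on the reader's side (where a book lies). The ledge sticks out 31 mm along z and ends in a lip 10 mm high whose inner side is 28 mm from the face. Board 200 mm wide; its face, flush with the rail, reaches up to x = 166 mm
- prop_bar (a point): middle of the foot bar (8 mm thick, 176 mm long, along the stand's y) of the U-shaped steel wire prop, 98 mm long, that hangs loose under the board. The bar rests against a tooth's upright face and holds the board up. As the board is lifted, the bar drags up the next ramp by itself and falls in behind that tooth by gravity; it does not go back to a lower step when the board is let down
- third_step (a point): where the middle of the prop's foot bar lies when it is seated in the third step
- red_book_center (a point): centre of the red hard-cover book, 210 mm tall (its z), 148 mm wide (its y), 20 mm thick (its x), 0.24 to 0.48 kg, with a pale label on each cover; either cover and either end may be up. It starts upright in the black sorter with its bottom 4 mm above the desk
- sorter: the black steel file sorter, fixed: base 160 x 150 mm, six upright sheets 100 mm high, square to its x, 29 mm apart, making five 26 mm slots; books stand in the first, middle and last slot, 58 mm apart, in any order. Origin on the desk under its centre; x runs through the slots
- green_book: green notebook 165 x 125 x 18 mm, upright in the sorter; origin at the middle of its foot; leave it there
- black_book: black notebook 176 x 128 x 22 mm, upright in the sorter; origin at the middle of its foot; leave it there
- pencil_cup: black pencil cup 72 mm wide, 95 mm tall, pens up to 145 mm; origin at its foot; leave it
- phone: phone in a pink case, 160 x 78 x 9 mm, lying flat; leave it
- stapler: blue and black stapler 145 mm long, 55 mm tall; leave it
- clear_cup: clear plastic cup, 95 mm tall, 74 mm wide at the rim; origin at its foot; leave it
- power_brick: black laptop power brick 110 x 52 x 32 mm; leave it
- mouse: black computer mouse 105 x 62 x 33 mm; leave it

How it is judged:
On the way, in this order (a step that is already met when the one before it is completed fails the run):
1. the board rests in the third step, the prop's foot bar seated against the third tooth (distance between prop_bar and third_step below 0.006 m and value of joint board between 0.925 and 0.985 rad and velocity of joint board between -0.1 and 0.1 rad/s), for 0.3 s.
2. the red book stands on the ledge, leaning flat against the board (x of red_book_center in the frame of ledge between 0.099 and 0.11 m and z of red_book_center in the frame of ledge between 0.006 and 0.015 m and y of red_book_center in the frame of ledge between -0.035 and 0.035 m and angle between the z axis of red_book_center and the x axis of ledge, either way round below 0.09 rad and angle between the x axis of red_book_center and the z axis of ledge, either way round below 0.09 rad), for 0.2 s.
At the end, for the whole second after the job is handed in: board at rest in the third step (0.925 to 0.985 rad, foot bar within 6 mm of its seat); red book on the ledge (centre 99 to 110 mm up the face, 6 to 15 mm off it, at most 35 mm off the middle), upright and flat to the board within 0.09 rad, at rest (all of step 1 and all of step 2 and linear speed of red_book below 0.02 m/s); the robot touches nothing.
It fails at once if the board falls (swings down faster than 2 rad/s) (velocity of joint board below -2 rad/s).
It fails at once if the red book falls free (faster than 0.8 m/s while not held) (linear speed of red_book above 0.8 m/s and contact force between the fingers and red_book below 0.3 N).
It fails at once if another book or a thing on the desk is moved by more than 20 mm (distance of any of green_book, black_book, pencil_cup, phone, stapler, clear_cup, power_brick, mouse from where it was at the start of the episode above 0.02 m).
It also fails if it takes over 61 s, if anything falls off the work surface, if the arm or the gripper's body presses on something with over 40 N, if the wrist force passes 120 N, or if a joint passes its speed limit or range.

## Working session

There is one attempt and no reset: what is moved stays moved. The work goes in short steps, each a Python script; the robot and the scene stay as the last script left them, time stands still between calls to the robot, and variables do not carry over. Pictures are saved under pics/ and viewed, about 8 in all and at most 12, crops included, and the job is handed in when it is done.

```bash
mkdir -p pics; ls
python3 - <<'E'
from workcell import robot
import cv2,numpy as np
for n in("scene","top"):
    c=robot.camera(n); cv2.imwrite(f"pics/{n}0.png",c["img"][:,:,::-1]); np.savez(f"{n}.npz",**{k:np.array(c[k]) for k in("K","rvec","tvec")})
    R=cv2.Rodrigues(np.array(c["rvec"]))[0]; print(n,c["K"],-R.T@np.array(c["tvec"]).ravel(),R)
print(robot.read_state())
E
```

```text
pics
scene [[580.2961533   0.        318.9121613]
 [  0.        580.2961533 234.7011437]
 [  0.          0.          1.       ]] [ 1.04989347 -0.85064192  1.24207309] [[ 8.62628069e-01  5.05838724e-01  1.16055798e-05]
 [ 3.88895090e-01 -6.63184494e-01 -6.39489590e-01]
 [-3.23470902e-01  5.51646183e-01 -7.68799755e-01]]
top [[545.37544309   0.         319.0682472 ]
 [  0.         545.37544309 227.44441563]
 [  0.           0.           1.        ]] [ 0.26907537 -0.03340786  1.39761174] [[ 0.02992863 -0.99954962  0.0022006 ]
 [-0.97669493 -0.0297123  -0.21256572]
 [ 0.21253537  0.00421249 -0.97714429]]
{'t': 0.1, 'joint_positions': array([ 1.18399905e+00,  2.13291308e-01, -3.49554143e-02,  1.32348428e+00,
       -3.40569073e-06,  1.57077811e+00]), 'dq': array([-0.00017057,  0.0012202 , -0.00058251, -0.00023782, -0.00069928,
       -0.00158723]), 'tau': array([ 1.45682148e-03, -6.87249899e+01,  4.87806451e+01,  1.21614386e-02,
        8.35334822e-05, -1.23307453e-05]), 'eef_pos': array([0.18853173, 0.46286142, 0.30348967]), 'tcp_rot': array([-0.92028059,  1.3685057 ,  0.9194162 ]), 'contact_force': array([-0.3415364 ,  0.60047765,  0.19586248]), 'moment': array([-0.00609799, -0.00375731,  0.04811923]), 'opening': 0.9988817557030077}
```

View pics/scene0.png

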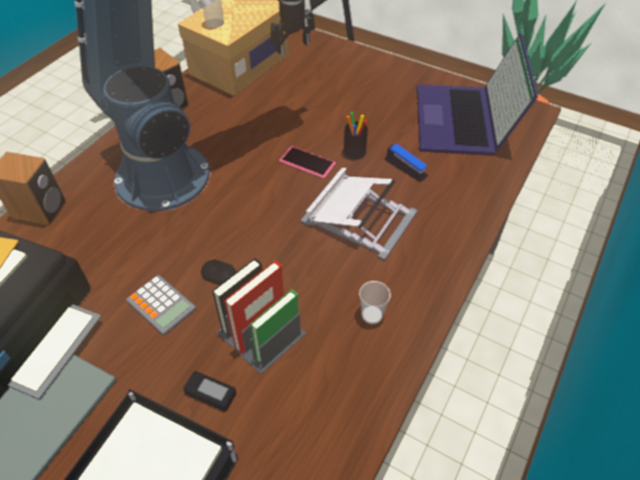

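View pics/top0.png

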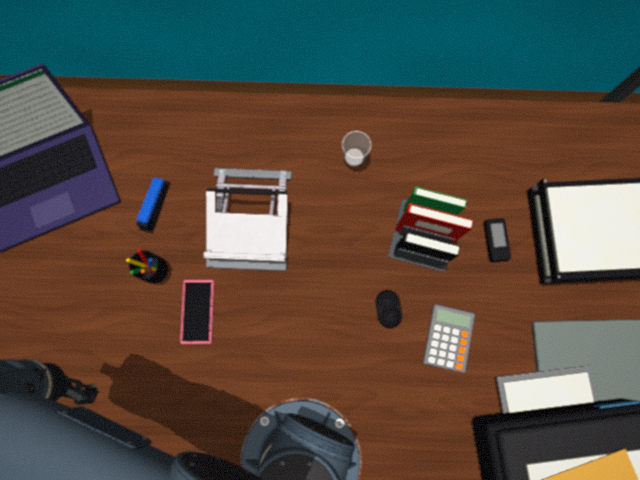

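```bash
cat > h.py <<'E'
import numpy as np,cv2
from scipy.spatial.transform import Rotation as Rn
def cam(n):
    c=np.load(f"{n}.npz"); R=cv2.Rodrigues(c["rvec"])[0]; return c["K"],R,c["tvec"].ravel()
def ray(n,uv):
    K,R,t=cam(n); d=R.T@np.linalg.solve(K,[uv[0],uv[1],1.]); return -R.T@t,d/np.linalg.norm(d)
def onz(n,uv,z):
    o,d=ray(n,uv); return o+d*(z-o[2])/d[2]
def tri(a,b):
    (o1,d1),(o2,d2)=ray("scene",a),ray("top",b)
    s=np.linalg.lstsq(np.c_[d1,-d2],o2-o1,rcond=None)[0]; p,q=o1+s[0]*d1,o2+s[1]*d2
    return (p+q)/2,np.linalg.norm(p-q)
def proj(n,P):
    K,R,t=cam(n); return cv2.projectPoints(np.atleast_2d(P).astype(float),cv2.Rodrigues(R)[0],t,K,None)[0][:,0]
E
python3 - <<'E'
import cv2,numpy as np
s=cv2.imread("pics/scene0.png");t=cv2.imread("pics/top0.png")
def cr(i,x,y,w,h,k):
    o=cv2.resize(i[y:y+h,x:x+w],None,fx=k,fy=k,interpolation=cv2.INTER_CUBIC)
    for a in range((-x)%20,w,20): cv2.putText(o,str(x+a),(a*k,8),0,.3,(0,255,255),1); cv2.line(o,(a*k,8),(a*k,14),(0,255,255),1)
    for a in range((-y)%20,h,20): cv2.putText(o,str(y+a),(0,a*k+3),0,.3,(0,255,255),1); cv2.line(o,(20,a*k),(26,a*k),(0,255,255),1)
    return o
A=np.vstack([np.hstack([cr(s,295,160,130,100,3),cr(t,190,160,130,100,3)][:2]),np.hstack([cr(s,205,255,130,100,3),cr(t,370,175,130,100,3)])])
cv2.imwrite("pics/crops.png",A);print(A.shape)
E
```

```text
(600, 780, 3)
```

View pics/crops.png

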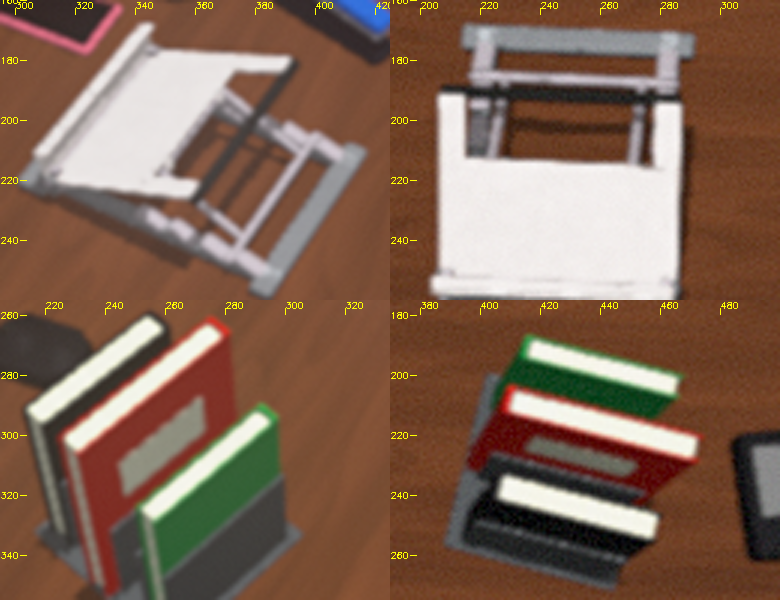

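Run:
```python
from h import *
np.set_printoptions(precision=4,suppress=True)
a,b=onz("top",(206.7,191),.0873),onz("top",(286.7,193.2),.0873)
print("rail top",a,b,np.linalg.norm(a-b)); 
a2,b2=tri((392.7,180.7),(206.7,191)),tri((360,227),(286.7,193.2));print(a2,b2,np.linalg.norm(a2[0]-b2[0]))
print("rail scene",onz("scene",(392.7,181),.0873),onz("scene",(360,226.7),.0873))
# rear base plate corners top view z~0.012
print("base rear",[onz("top",p,.012) for p in((214.5,168.5),(291.5,171.5),(291,178.5))])
P=[onz("top",p,.214) for p in((409,204.3),(473,220.3),(470.7,227.7),(408.3,212.3))]
print("book top",P,np.linalg.norm(P[0]-P[1]),np.linalg.norm(P[1]-P[2]),np.mean(P,0))
# scene: crop local (65,438-300),(84,452-300),(229,333-300),(211,318-300)
Q=[onz("scene",(205+x/3,255+y/3),.214) for x,y in((64,138),(82,154),(229,32),(212,18))]
print("scene",Q,np.linalg.norm(Q[1]-Q[2]),np.mean(Q,0))
# masks
for n,(x,y,w,h) in dict(top=(370,175,130,100),scene=(205,255,130,120)).items():
    im=cv2.imread(f"pics/{n}0.png")[y:y+h,x:x+w].astype(int); B,G,R=im[...,0],im[...,1],im[...,2]
    m=((B>180)&(G>180)).astype(np.uint8)
    N,l,s,c=cv2.connectedComponentsWithStats(m)
    for i in range(1,N):
        if s[i,4]>60:
            r=cv2.minAreaRect(np.argwhere(l==i)[:,::-1].astype(np.float32)); u=np.array(r[0])+(x,y); print(n,s[i],u,r[1:],onz(n,u,.214))
```

```text
rail top [0.6385 0.2551 0.0873] [0.6389 0.0555 0.0873] 0.19963329985801107
(array([0.6406, 0.2568, 0.0822]), np.float64(0.00161970415075794)) (array([0.6412, 0.0567, 0.0834]), np.float64(0.0029954863588392364)) 0.20007761427067855
rail scene [0.6434 0.2516 0.0873] [0.643  0.0559 0.0873]
base rear [array([0.7225, 0.2556, 0.012 ]), array([0.7204, 0.0504, 0.012 ]), array([0.7009, 0.0509, 0.012 ])]
book top [array([ 0.5857, -0.2283,  0.214 ]), array([ 0.5532, -0.3707,  0.214 ]), array([ 0.5362, -0.3651,  0.214 ]), array([ 0.5672, -0.2266,  0.214 ])] 0.14610376822634946 0.017957827129957287 [ 0.5606 -0.2977  0.214 ]
scene [array([ 0.5411, -0.3681,  0.214 ]), array([ 0.5598, -0.3725,  0.214 ]), array([ 0.5908, -0.2316,  0.214 ]), array([ 0.5729, -0.2271,  0.214 ])] 0.14426090085000437 [ 0.5661 -0.2998  0.214 ]
top [ 47  14  48  17 253] [440.5185 196.9278] ((49.00445556640625, 5.166207313537598), 14.38139533996582) [ 0.605  -0.2993  0.214 ]
top [ 41  31  61  21 387] [440.7451 215.977 ] ((62.095794677734375, 6.310548305511475), 14.620874404907227) [ 0.561 -0.299  0.214]
top [ 37  59  52  20 369] [432.2602 243.5027] ((52.167198181152344, 7.151954650878906), 14.620874404907227) [ 0.4978 -0.2792  0.214 ]
scene [ 10   6  43  34 312] [236.0808 277.6038] ((6.139404773712158, 50.95706558227539), 52.12501525878906) [ 0.5235 -0.3084  0.214 ]
scene [ 22   9  51  41 354] [252.0912 283.6153] ((5.782337665557861, 60.9268913269043), 51.63251495361328) [ 0.5625 -0.3039  0.214 ]
scene [ 48  38  41  35 262] [273.1138 309.6345] ((5.226260185241699, 50.55966567993164), 49.76364517211914) [ 0.6377 -0.3361  0.214 ]
```

```bash
cat >> h.py <<'E'
def Rt(x,z):
    x=np.array(x,float)/np.linalg.norm(x); z=np.array(z,float); z-=x*(x@z); z/=np.linalg.norm(z)
    return np.c_[x,np.cross(z,x),z]
def rv(x,z): return Rn.from_matrix(Rt(x,z)).as_rotvec()
HX,HY=0.4925,0.155; HZ=.026; TH=.954
def rail(t,hx=HX): return np.array([hx+.16*np.cos(t)+.0035*np.sin(t),HY,HZ+.16*np.sin(t)-.0035*np.cos(t)])
E
python3 - <<'E'
from h import *
from workcell import robot
np.set_printoptions(precision=3,suppress=True)
for s in(1,-1):
    for pit in(-.4,0,.4):
        x=[np.sin(pit),0,-np.cos(pit)]; o=rv(x,[s,0,0])
        print("rail",s,pit,[robot.ik(rail(t)-.054*np.array(x)+[0,0,dz],o) for t,dz in((.415,.08),(.415,0),(1.04,0),(1.04,.08))])
up=np.array([np.cos(TH),0,np.sin(TH)]);n=np.array([-np.sin(TH),0,np.cos(TH)]);yv=np.array([0,1,0])
yaw=-.223
for a in(-1.3,-.9,-.6,-.3,0,.3,.6,.9,1.3):
    x=-np.cos(a)*up+np.sin(a)*yv
    for s in(1,-1):
        o=rv(x,s*n)
        q=[robot.ik(np.array([HX,HY,HZ])+.195*up+.0125*n-.054*x+l*up,o) for l in(0,.06)]
        print("place",a,s,q)
bn=np.array([np.cos(yaw),np.sin(yaw),0])
for s in(1,-1):
    o=rv([0,0,-1],s*bn); print("pick",s,[robot.ik([.5625,-.299,.199+.054+h],o) for h in(.05,0,.12,.2)])
E
```

```text
rail 1 -0.4 [None, array([0.202, 1.072, 0.941, 1.832, 0.078, 1.757]), array([0.22 , 0.847, 0.678, 1.794, 0.085, 1.774]), array([0.22 , 0.881, 0.947, 2.028, 0.085, 1.774])]
rail 1 0 [array([0.237, 0.572, 0.284, 1.283, 0.   , 1.808]), array([0.237, 0.609, 0.141, 1.103, 0.   , 1.808]), array([0.263, 0.441, 0.061, 1.191, 0.   , 1.833]), array([0.263, 0.421, 0.233, 1.383, 0.   , 1.833])]
rail 1 0.4 [array([ 0.287,  0.255, -0.28 ,  0.65 , -0.111,  1.836]), array([ 0.287,  0.33 , -0.4  ,  0.455, -0.111,  1.836]), array([ 0.324,  0.142, -0.436,  0.612, -0.124,  1.871]), array([ 0.324,  0.091, -0.283,  0.815, -0.124,  1.871])]
rail -1 -0.4 [None, array([ 0.202,  1.072,  0.941,  1.832,  0.078, -1.384]), array([ 0.22 ,  0.847,  0.678,  1.794,  0.085, -1.367]), array([ 0.22 ,  0.881,  0.947,  2.028,  0.085, -1.367])]
rail -1 0 [array([ 0.237,  0.572,  0.284,  1.283,  0.   , -1.333]), array([ 0.237,  0.609,  0.141,  1.103,  0.   , -1.333]), array([ 0.263,  0.441,  0.061,  1.191,  0.   , -1.308]), array([ 0.263,  0.421,  0.233,  1.383,  0.   , -1.308])]
rail -1 0.4 [array([ 0.287,  0.255, -0.28 , 
[... 636 characters left out ...]
ace 0.9 -1 [array([-0.11 ,  0.985,  0.655,  1.96 ,  0.832,  1.437]), None]
place 1.3 1 [array([-0.202,  1.011,  0.404,  1.97 ,  1.151, -1.983]), None]
place 1.3 -1 [array([-0.202,  1.011,  0.404,  1.97 ,  1.151,  1.158]), None]
pick 1 [array([-0.489,  0.514,  0.394,  1.451,  0.   ,  1.305]), array([-0.489,  0.516,  0.272,  1.327,  0.   ,  1.305]), array([-0.489,  0.541,  0.615,  1.646,  0.   ,  1.305]), array([-0.489,  0.656,  1.036,  1.95 ,  0.   ,  1.305])]
pick -1 [array([-0.489,  0.514,  0.394,  1.451,  0.   , -1.836]), array([-0.489,  0.516,  0.272,  1.327,  0.   , -1.836]), array([-0.489,  0.541,  0.615,  1.646,  0.   , -1.836]), array([-0.489,  0.656,  1.036,  1.95 ,  0.   , -1.836])]
```

Run:
```python
from h import *
from workcell import robot
np.set_printoptions(precision=3,suppress=True)
H=np.array([HX,HY,HZ]);U=np.array([np.cos(TH),0,np.sin(TH)]);N=np.array([-np.sin(TH),0,np.cos(TH)]);yv=np.array([0,1,0])
for g,b in((.195,0),(.185,0),(.185,.04)):
  for a in(0,.2,.4,.6,.8,1.,-.3):
    best={}
    for l in(0,.03,.06):
      for k in np.arange(.617,-.1,-.02):
        th=np.pi/2-k; up=np.array([np.cos(th),0,np.sin(th)]);n=np.array([-np.sin(th),0,np.cos(th)])
        x=-np.cos(a)*up+np.sin(a)*yv
        p=H+.0025*N+.010*n+l*U+g*up-b*yv-.054*x
        if any(robot.ik(p,rv(x,s*n)) is not None for s in(1,)): best[l]=round(k,2);break
    print(g,b,a,best)
```

```text
0.195 0 0 {0: np.float64(0.46), 0.03: np.float64(0.4), 0.06: np.float64(0.34)}
0.195 0 0.2 {0: np.float64(0.5), 0.03: np.float64(0.44), 0.06: np.float64(0.38)}
0.195 0 0.4 {0: np.float64(0.54), 0.03: np.float64(0.48), 0.06: np.float64(0.42)}
0.195 0 0.6 {0: np.float64(0.6), 0.03: np.float64(0.52), 0.06: np.float64(0.46)}
0.195 0 0.8 {0: np.float64(0.62), 0.03: np.float64(0.58), 0.06: np.float64(0.5)}
0.195 0 1.0 {0: np.float64(0.62), 0.03: np.float64(0.6), 0.06: np.float64(0.54)}
0.195 0 -0.3 {0: np.float64(0.42), 0.03: np.float64(0.34), 0.06: np.float64(0.28)}
0.185 0 0 {0: np.float64(0.48), 0.03: np.float64(0.42), 0.06: np.float64(0.36)}
0.185 0 0.2 {0: np.float64(0.52), 0.03: np.float64(0.46), 0.06: np.float64(0.4)}
0.185 0 0.4 {0: np.float64(0.56), 0.03: np.float64(0.5), 0.06: np.float64(0.44)}
0.185 0 0.6 {0: np.float64(0.62), 0.03: np.float64(0.54), 0.06: np.float64(0.48)}
0.185 0 0.8 {0: np.float64(0.62), 0.03: np.float64(0.6), 0.06: np.float64(0.52)}
0.185 0 1.0 {0: np.float64(0.62), 0.03: np.float64(0.62), 0.06: np.float64(0.56)}
0.185 0 -0.3 {0: np.float64(0.42), 0.03: np.float64(0.36), 0.06: np.float64(0.3)}
0.185 0.04 0 {0: np.float64(0.5), 0.03: np.float64(0.44), 0.06: np.float64(0.38)}
0.185 0.04 0.2 {0: np.float64(0.52), 0.03: np.float64(0.46), 0.06: np.float64(0.4)}
0.185 0.04 0.4 {0: np.float64(0.56), 0.03: np.float64(0.5), 0.06: np.float64(0.44)}
0.185 0.04 0.6 {0: np.float64(0.6), 0.03: np.float64(0.52), 0.06: np.float64(0.46)}
0.185 0.04 0.8 {0: np.float64(0.62), 0.03: np.float64(0.56), 0.06: np.float64(0.5)}
0.185 0.04 1.0 {0: np.float64(0.62), 0.03: np.float64(0.58), 0.06: np.float64(0.5)}
0.185 0.04 -0.3 {0: np.float64(0.46), 0.03: np.float64(0.4), 0.06: np.float64(0.34)}
```

Run:
```python
from h import *
from workcell import robot
np.set_printoptions(precision=4,suppress=True)
o=rv([0,0,-1],[1,0,0]); p=rail(.415)+[0,0,.054]
robot.move_pose(p+[0,0,.12],o); robot.move_gripper(.5,25)
print(robot.read_state()["contact_force"], robot.read_state()["t"])
f=robot.move_straight(p+[0,0,-.001],max_speed=.12,f_stop=6)
s=robot.read_state(); print(f,s["eef_pos"],s["contact_force"],s["t"])
if not f:
    robot.move_gripper(.0,25); s=robot.read_state(); print(s["eef_pos"],s["contact_force"],s["opening"],s["t"])
c=[robot.camera(n)["img"][:,:,::-1] for n in("scene","top")]
cv2.imwrite("pics/g.png",np.hstack([cv2.resize(c[0][130:270,280:440],None,fx=2.4,fy=2.4),cv2.resize(c[1][130:270,170:330],None,fx=2.4,fy=2.4)]))
```

```text
[0.8764 0.363  0.8295] 2.5667
False [0.6407 0.1551 0.1411] [-0.8558  0.6564  0.5287] 3.725
[0.6413 0.1551 0.1411] [ 4.9314 -0.3044 -0.0021] 0.13083436962991207 4.1
```

View pics/g.png

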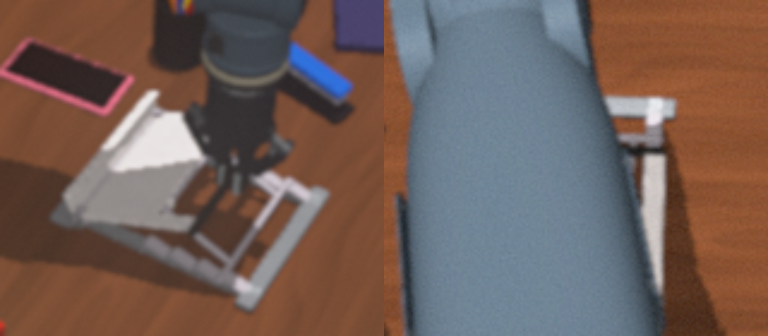

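Run:
```python
from h import *
from workcell import robot
np.set_printoptions(precision=4,suppress=True)
hx=.4942; up=[0,0,.054]
for t in np.linspace(.415,1.045,9)[1:]:
    robot.move_straight(rail(t,hx)+up,max_speed=.06)
    s=robot.read_state(); print(round(t,3),s["eef_pos"],s["contact_force"],s["opening"],s["t"])
    if np.linalg.norm(s["contact_force"])>30: print("force!"); break
c=[robot.camera(n)["img"][:,:,::-1] for n in("scene","top")]
cv2.imwrite("pics/g2.png",np.hstack([cv2.resize(c[0][150:270,285:435],None,fx=4,fy=4)]))
```

```text
0.494 [0.6363 0.1551 0.1528] [-2.1822  1.0349 -2.648 ] 0.12655846904897425 4.5667
0.572 [0.6303 0.1552 0.1639] [-2.7961  3.3642 -3.4798] 0.12895745261688235 4.925
0.651 [0.6236 0.1552 0.1745] [-0.7071  4.7798 -2.6261] 0.12736200587241087 5.2833
0.73 [0.6161 0.1552 0.1844] [ 1.3925  5.9189 -0.8698] 0.13118440790904493 5.6417
0.809 [0.6079 0.1553 0.1938] [ 2.4941  6.0336 -0.5589] 0.12684037790713298 6.0
0.888 [0.5989 0.1554 0.2026] [4.2601 7.4497 0.4007] 0.13189465209455134 6.3583
0.966 [0.5893 0.1555 0.2108] [4.7624 6.5884 6.5375] 0.12987194149295006 6.7167
1.045 [0.5789 0.1555 0.2179] [5.2997 5.9536 6.304 ] 0.13235543254418125 7.075
```

View pics/g2.png

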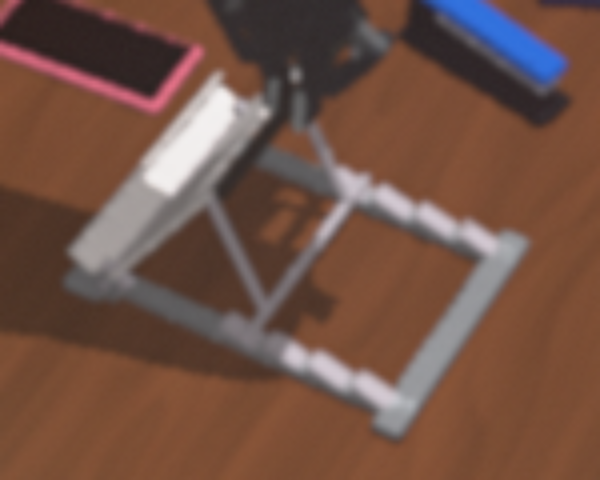

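Run:
```python
from h import *
from workcell import robot
np.set_printoptions(precision=4,suppress=True)
hx=.4952; up=[0,0,.054]
for t in (1.08,1.04,1.0,.975,.96,.95,.94):
    f=robot.move_straight(rail(t,hx)+up,max_speed=.05,f_stop=12)
    s=robot.read_state(); print(f,round(t,3),s["eef_pos"],s["contact_force"],s["opening"],s["t"])
    if f: break
c=[robot.camera(n)["img"][:,:,::-1] for n in("scene","top")]
cv2.imwrite("pics/g3.png",np.hstack([cv2.resize(c[0][150:270,285:435],None,fx=4,fy=4,interpolation=2)]))
```

```text
False 1.08 [0.5748 0.1554 0.2204] [3.8276 5.968  3.1371] 0.13150174582255061 7.425
False 1.04 [0.5805 0.1554 0.2168] [4.3845 6.5092 4.1672] 0.12742383834087465 7.7
False 1.0 [0.5857 0.1553 0.2132] [3.7528 5.619  3.0058] 0.12752599984099353 7.975
False 0.975 [0.5885 0.1552 0.2111] [-2.7217  5.504   9.8366] 0.12554975466435403 8.225
False 0.96 [0.5895 0.1552 0.2104] [-13.7217   4.1693  23.2386] 0.13128887123134741 8.475
False 0.95 [0.5901 0.1552 0.21  ] [-23.2477   2.4223  36.4286] 0.12535086722257793 8.725
False 0.94 [0.5905 0.1552 0.209 ] [-32.0565   2.9228  40.4124] 0.12951190834177057 8.975
```

View pics/g3.png

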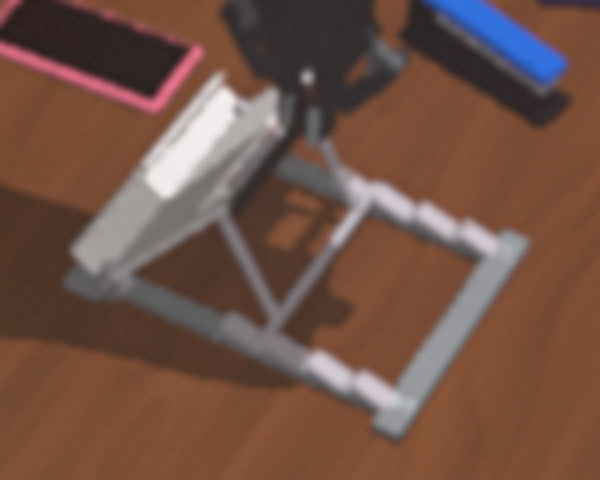

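```bash
sed -i 's/HX,HY=0.4925/HX,HY=0.4938/' h.py
python3 - <<'E'
from h import *
from workcell import robot
np.set_printoptions(precision=4,suppress=True)
for p in([.5890,.1552,.2106],):
    robot.move_straight(p,max_speed=.05); print(robot.read_state()["contact_force"])
for w in(.2,.5): robot.move_gripper(w,25)
print(robot.read_state()["contact_force"])
robot.move_straight([.5890,.1552,.33],max_speed=.15); s=robot.read_state(); print(s["contact_force"],s["t"])
bn=np.array([np.cos(-.223),np.sin(-.223),0]); by=np.array([-bn[1],bn[0],0])
for a in(.3,.4):
  x=-np.cos(a)*np.array([0,0,1])+np.sin(a)*by
  for sg in(1,-1):
    o=rv(x,sg*bn); print(a,sg,[robot.ik(np.array([.5625,-.299,.004+.19+h])-.054*x,o) for h in(0,.07,.12,.15)])
# clear arm aside for camera
robot.move_pose([.45,-.2,.36],rv([0,0,-1],bn))
c=[robot.camera(n)["img"][:,:,::-1] for n in("scene","top")]
cv2.imwrite("pics/g4.png",np.hstack([cv2.resize(c[0][160:260,295:425],None,fx=3,fy=3,interpolation=2),cv2.resize(c[1][160:260,185:315],None,fx=3,fy=3,interpolation=2)]))
print(robot.read_state()["t"])
E
```

```text
[-7.4267  5.0967  5.9359]
[ 0.179  -0.433   0.2947]
[-0.0124  0.9373  0.083 ] 10.875
0.3 1 [array([-0.6162,  0.6239,  0.4029,  1.4677,  0.2765,  1.1612]), array([-0.6162,  0.6306,  0.5904,  1.6486,  0.2765,  1.1612]), array([-0.6162,  0.6621,  0.7736,  1.8003,  0.2765,  1.1612]), array([-0.6162,  0.7005,  0.9231,  1.9113,  0.2765,  1.1612])]
0.3 -1 [array([-0.6162,  0.6239,  0.4029,  1.4677,  0.2765, -1.9804]), array([-0.6162,  0.6306,  0.5904,  1.6486,  0.2765, -1.9804]), array([-0.6162,  0.6621,  0.7736,  1.8003,  0.2765, -1.9804]), array([-0.6162,  0.7005,  0.9231,  1.9113,  0.2765, -1.9804])]
0.4 1 [array([-0.6543,  0.6727,  0.4592,  1.5322,  0.3616,  1.1075]), array([-0.6543,  0.6814,  0.6506,  1.7149,  0.3616,  1.1075]), array([-0.6543,  0.7174,  0.8441,  1.8724,  0.3616,  1.1075]), array([-0.6543,  0.7643,  1.0125,  1.9939,  0.3616,  1.1075])]
0.4 -1 [array([-0.6543,  0.6727,  0.4592,  1.5322,  0.3616, -2.0341]), array([-0.6543,  0.6814,  0.6506,  1.7149,  0.3616, -2.0341]), array([-0.6543,  0.7174,  0.8441,  1.8724,  0.3616, -2.0341]), array([-0.6543,  0.7643,  1.0125,  1.9939,  0.3616, -2.0341])]
12.4
```

View pics/g4.png

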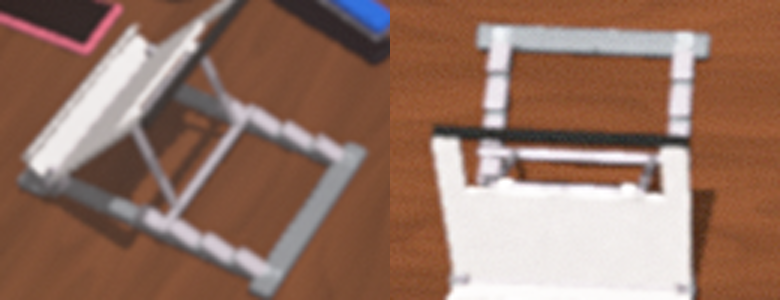

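```bash
cat >> h.py <<'E'
H=np.array([HX,HY,HZ]);U=np.array([np.cos(TH),0,np.sin(TH)]);N=np.array([-np.sin(TH),0,np.cos(TH)])
A,G=.45,.190
YAW=-.223; bn=np.array([np.cos(YAW),np.sin(YAW),0]); by=np.array([-bn[1],bn[0],0])
def tool(pb,k,yaw):  # pb: bottom-face centre, k: lean back, yaw
    R=Rn.from_euler("z",yaw).as_matrix()@Rn.from_euler("y",k).as_matrix()
    x=-np.cos(A)*R[:,2]+np.sin(A)*R[:,1]
    return np.array(pb)+G*R[:,2]-.054*x, rv(x,R[:,0])
def onface(l,d,dy=0): return H+l*U+(.0025+d+.010)*N+[0,dy,0]
B0=np.array([.5625,-.299,.004])
WP=dict(pre=(B0+[0,0,.07],0,YAW),grasp=(B0,0,YAW),lift=(B0+[0,0,.13],0,YAW),lane=(B0+[0,0,.13]+.16*by,0,YAW),
 w0=(onface(.06,.04,-.22)+[0,0,.03],.2,0),w1=(onface(.06,.04),.3,0),w2=(onface(.03,.004),.46,0),w3=(onface(.004,.004),.53,0),w4=(onface(-.004,.004),.53,0))
E
python3 - <<'E'
from h import *
from workcell import robot
np.set_printoptions(precision=3,suppress=True)
a,b=onz("top",(199.7,202.7),.1545),onz("top",(285,207),.1545); print(a,b,(a[0]-b[0])/(a[1]-b[1]))
for n,w in WP.items(): print(n,robot.ik(*tool(*w)))
E
```

```text
[0.591 0.255 0.155] [0.586 0.053 0.155] 0.02144385973582784
pre [-0.672  0.709  0.683  1.751  0.403  1.079]
grasp [-0.672  0.7    0.489  1.567  0.403  1.079]
lift [-0.672  0.762  0.935  1.951  0.403  1.079]
lane [-0.441  0.545  0.558  1.688  0.439  1.329]
w0 [-0.325  0.566  0.555  1.896  0.363  1.23 ]
w1 [0.042 0.57  0.463 1.744 0.462 1.615]
w2 [0.037 0.846 0.755 1.924 0.466 1.608]
w3 [0.036 0.914 0.784 1.955 0.468 1.606]
w4 [0.036 0.898 0.736 1.923 0.468 1.606]
```

Run:
```python
from h import *
from workcell import robot
np.set_printoptions(precision=4,suppress=True)
robot.move_pose(*tool(*WP["pre"]))
p,o=tool(*WP["grasp"]); f=robot.move_straight(p,o,max_speed=.1,f_stop=8)
s=robot.read_state(); print(f,s["eef_pos"]-p,s["contact_force"],s["t"])
c=[robot.camera(n)["img"][:,:,::-1] for n in("scene","top")]
cv2.imwrite("pics/b1.png",np.hstack([cv2.resize(c[0][200:360,180:310],None,fx=3,fy=3,interpolation=2),cv2.resize(c[1][150:310,350:480],None,fx=3,fy=3,interpolation=2)]))
```

```text
False [0.0002 0.0001 0.0011] [-0.0834  0.1983  0.0923] 14.0833
```

View pics/b1.png

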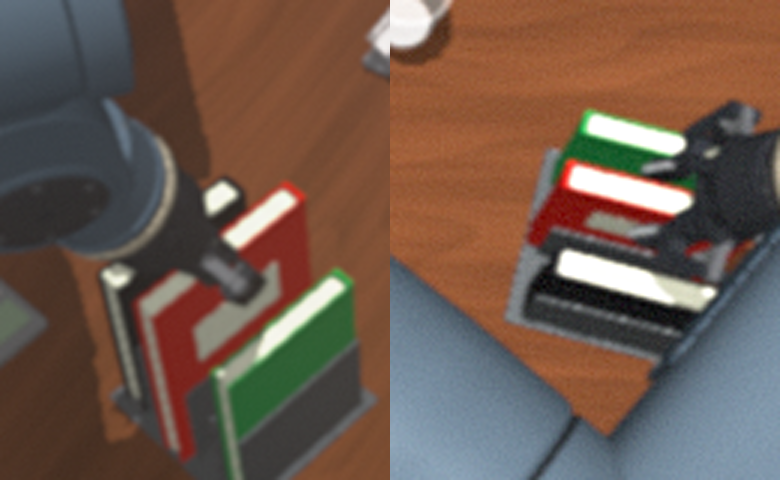

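```bash
sed -i 's/\.2,0),w1/.2,-.01),w1/; s/\.3,0),w2/.3,-.01),w2/; s/\.46,0),w3/.46,-.01),w3/; s/\.53,0)/.53,-.01)/g' h.py; tail -2 h.py
python3 - <<'E'
from h import *
from workcell import robot
np.set_printoptions(precision=4,suppress=True)
def st(m): s=robot.read_state(); print(m,s["eef_pos"],s["contact_force"],round(s["opening"],3),s["t"]); return s
robot.move_gripper(.0,60); s=st("grip")
if s["opening"]>.15:
    p,o=tool(*WP["lift"]); f=robot.move_straight(p,o,max_speed=.1); st("lift")
    p,o=tool(*WP["lane"]); f=robot.move_straight(p,o,max_speed=.15); st("lane")
    robot.move_pose(*tool(*WP["w0"])); st("w0")
    c=[robot.camera(n)["img"][:,:,::-1] for n in("scene","top")]
    cv2.imwrite("pics/b2.png",np.hstack([cv2.resize(c[0][130:380,180:430],None,fx=1.6,fy=1.6,interpolation=2),cv2.resize(c[1][80:330,180:430],None,fx=1.6,fy=1.6,interpolation=2)]))
E
```

```text
WP=dict(pre=(B0+[0,0,.07],0,YAW),grasp=(B0,0,YAW),lift=(B0+[0,0,.13],0,YAW),lane=(B0+[0,0,.13]+.16*by,0,YAW),
 w0=(onface(.06,.04,-.22)+[0,0,.03],.2,-.01),w1=(onface(.06,.04),.3,-.01),w2=(onface(.03,.004),.46,-.01),w3=(onface(.004,.004),.53,-.01),w4=(onface(-.004,.004),.53,-.01))
grip [ 0.5575 -0.3221  0.2431] [-0.283  -1.4015  5.4558] 0.226 14.5167
lift [ 0.5572 -0.3219  0.3722] [ 0.1057 -0.6028 -3.7554] 0.226 15.9667
lane [ 0.5926 -0.1667  0.3724] [-0.811   0.1888 -4.2265] 0.227 17.1833
w0 [ 0.5331 -0.0891  0.3689] [ 0.199  -0.5175 -3.7824] 0.227 17.6917
```

View pics/b2.png

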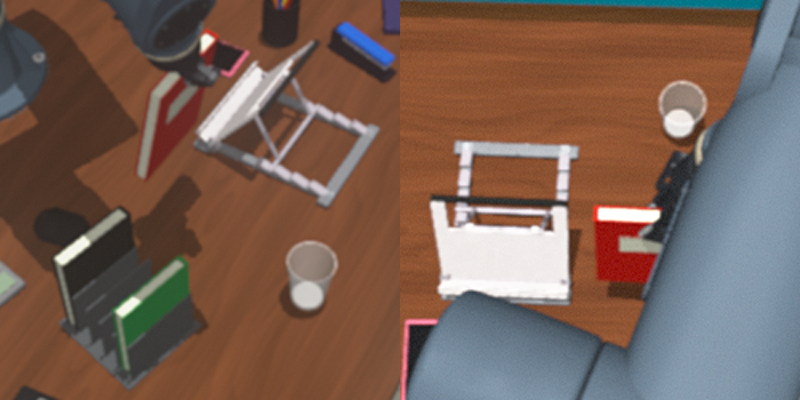

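Run:
```python
from h import *
from workcell import robot
np.set_printoptions(precision=4,suppress=True)
def st(m): s=robot.read_state(); print(m,s["eef_pos"],s["contact_force"],round(s["opening"],3),s["t"]); return s
f=False
for w,v in(("w1",.15),("w2",.08),("w3",.04)):
    if f: break
    p,o=tool(*WP[w]); f=robot.move_straight(p,o,max_speed=v,f_stop=8 if w!="w3" else 5); s=st((w,f)); print(s["eef_pos"]-p)
if not f:
    p,o=tool(onface(-.008,.004),.53,-.01); f=robot.move_straight(p,o,max_speed=.02,f_stop=4); s=st(("down",f)); print(s["eef_pos"]-p)
c=[robot.camera(n)["img"][:,:,::-1] for n in("scene","top")]
cv2.imwrite("pics/b3.png",np.hstack([cv2.resize(c[0][130:250,270:400],None,fx=3,fy=3,interpolation=2),cv2.resize(c[1][160:280,185:315],None,fx=3,fy=3,interpolation=2)]))
```

```text
('w1', False) [0.556  0.1302 0.3334] [ 0.0285 -0.6407 -4.0103] 0.231 19.4333
[ 0.0001 -0.0006  0.0001]
('w2', False) [0.6034 0.1305 0.2743] [-0.334  -0.283  -3.8333] 0.229 20.5333
[-0.      0.      0.0005]
('w3', False) [0.6031 0.1303 0.2449] [-0.3333 -0.737  -3.6879] 0.232 21.4083
[ 0.0001 -0.      0.0002]
('down', True) [0.6011 0.1302 0.2415] [ 1.9639  0.018  -0.1142] 0.228 21.7417
[ 0.005  -0.0001  0.0066]
```

View pics/b3.png

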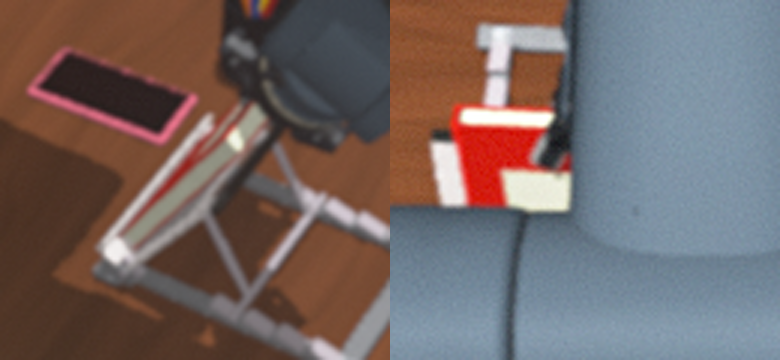

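Run:
```python
from h import *
from workcell import robot
np.set_printoptions(precision=4,suppress=True)
def st(m): s=robot.read_state(); print(m,s["eef_pos"],s["contact_force"],round(s["opening"],3),s["t"]); return s
up=np.array([np.sin(.53),0,np.cos(.53)])
for w in(.25,.28,.31,.34): robot.move_gripper(w,20)
p=st("open.34")["eef_pos"]
robot.move_straight(p+.006*up,max_speed=.03); st("up6")
for w in np.arange(.38,.77,.04): robot.move_gripper(w,20); robot.dwell(.1); s=st(round(w,2))
c=[robot.camera(n)["img"][:,:,::-1] for n in("scene","top")]
cv2.imwrite("pics/b4.png",np.hstack([cv2.resize(c[0][130:250,270:400],None,fx=3,fy=3,interpolation=2),cv2.resize(c[1][160:280,185:315],None,fx=3,fy=3,interpolation=2)]))
```

```text
open.34 [0.6012 0.1302 0.2411] [ 0.1961  0.1174 -0.3748] 0.343 22.7083
up6 [0.6044 0.1302 0.2463] [ 1.9471  0.7071 -0.0316] 0.34 23.0583
0.38 [0.6041 0.1302 0.2462] [0.8304 0.4581 0.0127] 0.383 23.375
0.42 [0.6041 0.1302 0.2462] [ 0.5501  1.3846 -1.0067] 0.421 23.6917
0.46 [0.6042 0.1302 0.2463] [ 1.4618 -0.0082 -1.1762] 0.457 24.0083
0.5 [0.6042 0.1302 0.2463] [-0.3738  0.4041 -1.5649] 0.5 24.325
0.54 [0.6042 0.1302 0.2463] [ 1.4768 -0.1697  0.5484] 0.54 24.6417
0.58 [0.6042 0.1302 0.2463] [-0.1038  0.1743 -0.5356] 0.581 24.9583
0.62 [0.6042 0.1302 0.2463] [ 0.5736  0.0181 -1.3572] 0.619 25.275
0.66 [0.6042 0.1302 0.2463] [ 0.4309 -0.5183 -0.9887] 0.661 25.5917
0.7 [0.6042 0.1302 0.2463] [ 1.0402 -0.4713 -0.0116] 0.701 25.9083
0.74 [0.6042 0.1302 0.2463] [-0.2028  0.386   0.703 ] 0.739 26.225
```

View pics/b4.png

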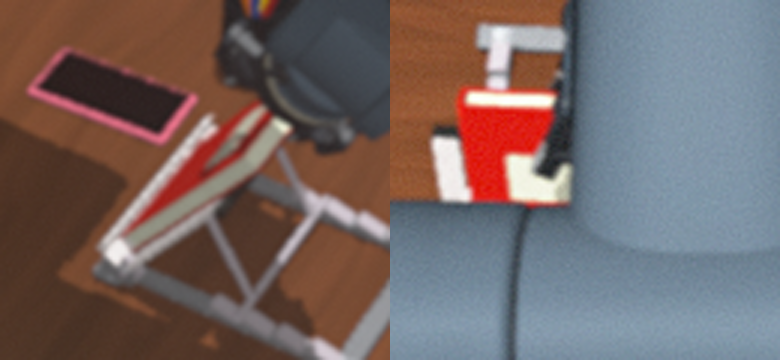

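Run:
```python
from h import *
from workcell import robot
np.set_printoptions(precision=4,suppress=True)
s=robot.read_state(); p=s["eef_pos"]; R=Rn.from_rotvec(s["tcp_rot"]).as_matrix()
up=np.array([np.sin(.58),0,np.cos(.58)])
done=False
for d in (-.06*R[:,0], .05*up+[0,-.05,0], .03*up+[0,-.08,0],.012*up+[0,-.13,0]):
    try: f=robot.move_straight(p+d,max_speed=.08,f_stop=4); print("moved",d,f); done=True; break
    except robot.Unreachable: print("no",d)
s=robot.read_state(); print(s["eef_pos"],s["contact_force"],s["t"])
```

```text
no [ 0.0271 -0.0264  0.0466]
no [ 0.0274 -0.05    0.0418]
no [ 0.0164 -0.08    0.0251]
no [ 0.0066 -0.13    0.01  ]
[0.6042 0.1302 0.2463] [ 0.7859 -0.2845  0.8275] 26.325
```

Run:
```python
from h import *
from workcell import robot
np.set_printoptions(precision=4,suppress=True)
s=robot.read_state(); R=Rn.from_rotvec(s["tcp_rot"]).as_matrix(); g=s["eef_pos"]+.054*R[:,0]-H; print("grasp in board frame",g@U,g[1],g@N)
def pose(h,c,k,dy):
    M=Rn.from_euler("y",k).as_matrix(); x=-np.cos(A)*M[:,2]+np.sin(A)*M[:,1]
    return H+(g@U+h)*U+c*N+[0,g[1]+dy,0]-.054*x, rv(x,M[:,0])
c0=g@N
path=[(.006,c0-.003,.46,0),(.03,c0-.004,.38,0),(.065,c0,.28,0)]
for q in path: print(robot.ik(*pose(*q)))
try:
    for q in path:
        p,o=pose(*q); f=robot.move_straight(p,o,max_speed=.06,f_stop=5); s=robot.read_state(); print(f,s["eef_pos"],s["contact_force"],s["t"])
        if f: break
except robot.Unreachable as e: print("unreach",q,e)
```

```text
grasp in board frame 0.19522261449825615 -0.0010631766072430049 0.033002418167201564
[0.0351 0.8545 0.7141 1.8748 0.4653 1.606 ]
[0.0354 0.8104 0.711  1.8352 0.4629 1.6075]
[0.0358 0.7546 0.7176 1.7969 0.4596 1.6092]
False [0.607  0.1305 0.2523] [-0.2505 -0.5393 -0.4064] 26.575
False [0.6184 0.1305 0.272 ] [-0.0183  0.5973 -0.3015] 27.1167
False [0.6307 0.1304 0.304 ] [-0.2992 -0.4148  0.5785] 27.8417
```

Run:
```python
from h import *
from workcell import robot
np.set_printoptions(precision=4,suppress=True)
s=robot.read_state()
robot.move_straight(s["eef_pos"]+[-.06,0,.05],rv([0,0,-1],[1,0,0]),max_speed=.15)
robot.move_pose([.4,-.2,.36],rv([0,0,-1],bn)); robot.dwell(.3)
c={n:robot.camera(n)["img"][:,:,::-1] for n in("scene","top")}
for n in c: cv2.imwrite(f"pics/fin_{n}.png",c[n])
cv2.imwrite("pics/b5.png",np.hstack([cv2.resize(c["scene"][150:270,285:425],None,fx=2.8,fy=2.8,interpolation=2),cv2.resize(c["top"][160:280,180:320],None,fx=2.8,fy=2.8,interpolation=2)]))
# predicted corners of a well-placed book: top face corners, in crop px
def P(l,d,y): return H+l*U+(.0025+d)*N+[0,y,0]
for n,o in(("scene",(285,150)),("top",(180,160))):
    print(n,(proj(n,[P(.21,.02,.074),P(.21,.02,-.074),P(.21,0,-.074),P(.166,0,.1),P(.166,0,-.1),P(0,.02,-.074),P(0,.02,.074)])-o)*2.8)
print(robot.read_state()["t"])
```

```text
scene [[259.3727  -8.751 ]
 [184.9285  87.1452]
 [200.3965 102.84  ]
 [259.1965   9.3422]
 [160.2906 138.0819]
 [ 70.6636 165.249 ]
 [143.1151  75.2256]]
top [[ 72.9364  95.0353]
 [256.3889 100.4458]
 [258.5345  84.9674]
 [ 52.4216 120.1479]
 [291.6959 127.2217]
 [265.648  282.1565]
 [101.1141 277.2216]]
30.3583
```

View pics/b5.png

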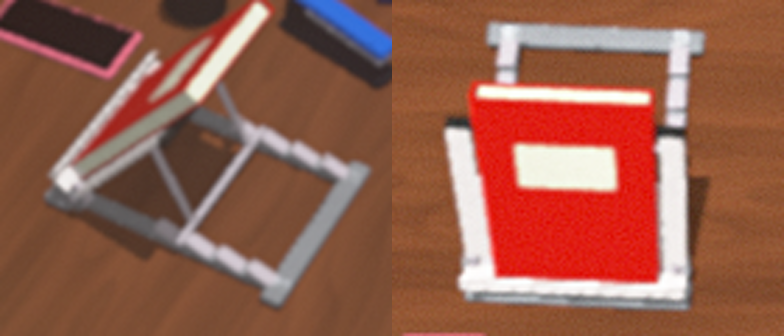

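```bash
python3 -c "
from workcell import robot
print(robot.hand_in(), robot.read_state()['t'])"
```

```text
the job is handed in; nothing more can be done
the job is handed in; nothing more can be done
```

The job is handed in. The board rests in the third step, and the red book stands on the ledge, leaning flat against it. No verdict was reported, so this rests on my own checks.

**Board:** I gripped the rail, lifted the board along its arc to about 1.08 rad and let it down until the prop took the load. While lowering I overshot the seat, and the gripper pressed the seated board down with about 50 N before I backed off and let go. The pictures afterwards showed the prop's foot bar behind the third tooth.

**Book:** I lifted it out of the sorter and lowered it until it touched the ledge. The arm couldn't reach the full lean angle. I released it about 0.09 rad short by opening the jaws in small steps, so the book eased back onto the board instead of dropping.

**Last checks, from the final pictures at 30.4 s with the gripper clear:**
- The book was centred on the board within about 1–2 mm, square, and seated on the ledge.
- The book's top edge and the rail both appeared about 2 pixels (4 mm) lower than I predicted. Because both shifted by the same amount, I took it as camera or hinge calibration error.
- My stand yaw readings disagreed slightly (0 to -0.02 rad); I placed the book using -0.01 rad.
- The other books and things in view looked untouched, but I didn't measure their positions.

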